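Drift the dish shuttle into line and secure it

TASK

The blue dish shuttle stands a few millimetres out of line with the metal bed below it, pushed aside by a spring. Take the tapered drift with the yellow knob from its grey holder and push it down through the shuttle's hole and the bed's hole, so that it pulls the shuttle into line, until its flange sits flat on the shuttle. Then swing the keeper fully round by its red peg so that its nose lies over the flange, let go, and leave the dish on the shuttle and the jar, bottles and timer where they stand.

Things in the scene. Friction and masses are not known exactly. Their poses are not given: they have to be found in the camera images.
- drift: Loose steel drift, 0.2 kg, point down in the holder, flange on the holder's top. Origin on its axis at the flange's underside; z up to the knob. Above it: flange 44 mm wide, 6 mm thick, then yellow knob 26 mm in diameter from 6 to 48 mm. Below: shank 26.8 mm in diameter to -27 mm, then an even taper to a 7 mm point at -87 mm. Home, the origin is 95 mm above the bench.
- holder: Fixed grey block, 64 x 64 mm and 92 mm tall, with an upright through hole 30 mm in diameter in the middle. Origin at the centre of its underside; z up. (A tall fixed stereo microscope stands to the right of it, from about x = 0.42 to 0.75 m and y = -0.44 to -0.70 m, up to 0.5 m high: keep the arm clear of it.)
- station: Fixed aluminium bed on legs, its top 80 mm above the bench, 12 mm thick, about 120 mm in x and from y = -54 to +150 mm. Origin on the bench straight below the centre of the bed's hole; z up. The blue shuttle slides on it along y; the keeper's post stands at x = -48 mm, y = 0.
- bed_hole (a point): Centre of the bed's 28 mm through hole, on the top face of the bed (80 mm above the bench; the hole is 12 mm deep, the space below is open down to the bench). Axes as the station's.
- shuttle_hole (a point): Centre of the shuttle's 28 mm through hole, on its top face (95 mm above the bench; plate 12 mm thick, 3 mm above the bed). In line when straight above bed_hole. The plate round the hole is 58 x 68 mm; beyond y = +34 mm it is 100 mm wide and reaches to y = +140 mm.
- shuttle (a joint): Slide of the blue shuttle along the station's +y, m: 0 is in line with the bed's hole. It starts 6 to 8 mm out; a spring brings it back to about 6 mm if let go. Moving it into line takes about 5 N sideways, pushing the drift home about 5 to 20 N.
- keeper (a joint): Turn of the keeper about its upright pivot, rad, counter-clockwise from above: 0 is closed, on its stop, nose along the station's +x over the flange; starts open at 1.2 to 1.6. Stays where left; about 1 to 2 N at the peg moves it. The nose's underside is 104 mm above the bench, 3 mm over the top of a flange that is home; the nose ends 17 mm from the bed hole's axis.
- keeper_pivot (a point): Axis of the keeper's pivot, on top of it (113 mm above the bench), at x = -48 mm, y = 0 in the station's frame.
- keeper_peg (a point): Centre of the top of the keeper's upright red peg, 14 mm in diameter, from 112 to 152 mm above the bench, 42 mm from the pivot on the side away from the nose; in the station's frame closed at x = -90 mm, y = 0, open at 1.57 rad at x = -48 mm, y = -42 mm.
- jar_film: Bystander: clear jar with a film cover, 76 mm in diameter, 125 mm tall. Origin at the centre of its underside.
- bottle_agar: Bystander: clear bottle with a white cap, 58 mm in diameter, 103 mm tall. Origin at the centre of its underside.
- timer: Bystander: white bench timer, 58 x 62 x 18 mm. Origin at the centre of its underside.
- wash_bottle: Bystander: white wash bottle with a red spout, 66 x 96 mm, 172 mm tall. Origin at the centre of its underside.
- culture_dish: Bystander: open culture dish with seedlings, 77 mm in diameter, 24 mm tall, standing loose on the shuttle, its centre about 89 mm from the shuttle's hole along +y; it rides along with the shuttle. Origin at the centre of its underside.
Mind the look-alikes: they are no part of the job. Leave any green or purple look-alike of the drift alone.

How it is judged:
By the outcome, as a careful person would: the job done as asked, in the order asked, and still so for the second after the job is handed in, with the robot touching nothing.
It also fails if it takes over 59 s, if anything falls off the work surface, if the arm or the gripper's body presses on something with over 40 N, if the wrist force passes 120 N, or if a joint passes its speed limit or range.

ROBOT

A 6-joint arm with a two-finger parallel gripper is mounted at the origin on a cart in front of the work surface, level with it; the furniture and walls round the work are solid. World frame = base frame: x ahead of the robot, y to its left, z up, the work surface at z = 0. Lengths are in m, angles in rad, forces in N, time in s.
With the tool pointing down it reaches from about 0.35 to 0.85 m from the base axis. Payload 8.1 kg.
Tool frame: the origin (TCP) lies on the centre line of the jaws, within the pads' length; the fingertips stand 14 mm ahead of it and the grasp point (between the pads) lies 5 mm behind it (env.tip_reach is the distance from the TCP to the fingertips, in m); z points along the fingers, y is the direction in which the jaws open and shut (so a half turn about z gives the same grasp; the last joint's range is limited). The gripper opens to 93 mm and grips with 3 to 60 N. Pads are 15 mm wide; open, the fingers measure 128 mm over their backs; the gripper's body (75 mm by 188 mm) begins 65 mm behind the grasp point.
Start: joints at [-1.198, 0.13, 1.488, -0, 1.523, -0.085], TCP at [0.265, -0.538, 0.233] pointing down, gripper open.
Joint ranges: [-2.96, 2.96], [-0.89, 2.26], [0.02, 2.5], [-1.34, 4.48], [0, 2.73], [-2.66, 2.66]. Speed limits (rad/s): [2.39, 2.39, 2.79, 3.14, 3.14, 3.14].

INTERFACE

Orientations are given as a unit quaternion [x, y, z, w].
In Python, from workcell import env gives the robot as it stands.
- The arm moves only by the shell command python3 -m pendant 'ROWS' [FORCE]. ROWS is JSON, a list of rows, each a list of 5 numbers: the shift along the tool's x, y, z normalised to -1 to 1, where 1 is 0.025 m, then the turn about the tool's z normalised to -1 to 1, where 1 is pi/2 rad, then the opening, from 0 (shut) to 1 (fully open). A call has 1 to 8 rows; each row shifts and turns the commanded pose from where the row before left it, along the tool's axes as they then stand; what a row does not reach is not made up. A row lasts 1/12 s, in which the tool goes at most 41.7 mm and 7.16 degrees, less where a joint would pass 70% of its speed; a pose out of reach is approached as far as the arm can. A call with a number of a shift or a turn outside -1 to 1 is refused whole. A call with a gripper value outside its range is refused whole. The fingers move at their own pace and stop on an object; FORCE is the grip in N (left out, the last holds). Time passes only in rows, so rows that do not move let the fingers close. It gives the time, the measured TCP pose, the force and the opening at its end, in the units of the state.
- env.observe(): the state, without advancing time (a new reading comes with each control period).
- env.snapshot(name): name is "scene" or "side" or "wrist"; returns the picture (480x640x3 uint8, red, green, blue); there is no depth.
- env.camera_model(name): a dict with "mtx" (3x3 intrinsics, pixels), "extrinsics" (4x4, takes a point from world to camera coordinates). Camera axes: x right, y up, looking along -z (the intrinsics and any distortion apply to the point x, -y, -z); pixel columns grow to the right and rows downward; lengths in m; the calibration is good to about 2 mm. The wrist camera is an equidistant fisheye: a pixel r from the principal point sees the ray r / f radians off the axis. A picture is of the moment at which its call begins: read the wrist's pose just before it. camera_model takes no time and is no camera call; for the wrist camera it gives the pose at the moment of the call.
- env.close_job(): hands the job in, once; it reports no verdict.
The state is a dict: "time": time; "joints": joint angles; "qd": joint speeds; "joint_torque": joint torques, N m; "ee_pos": TCP position; "ee_rot": TCP orientation; "force": force on the tool from outside, world axes, zero at the start; "moment": the same for the moment, N m; "finger_gap": finger opening in m.
Only numpy, scipy, OpenCV 4.12 (cv2) and the standard library are available. Lean on these libraries where they do the work, as an engineer would, in place of code of your own. Each camera call takes 0.05 s, during which the arm holds its last target.

## Working session

There is one attempt and no reset: what is moved stays moved. The work goes in short steps, Python scripts to look and compute and a shell command to move; the robot and the scene stay as the last step left them, time stands still between calls to the robot, and variables do not carry over. Pictures are saved under pics/ and viewed, and the job is handed in when it is done.

```bash
ls; mkdir -p pics
python3 - <<'E'
from workcell import env
import cv2
s=env.observe(); print(s)
for n in ["scene","side","wrist"]:
    m=env.camera_model(n); print(n,m)
    cv2.imwrite(f"pics/{n}0.png",env.snapshot(n)[:,:,::-1])
print(env.tip_reach)
E
```

```text
pics
{'time': 0.0, 'joints': array([-1.19840171e+00,  1.31141849e-01,  1.48927559e+00, -1.61258505e-05,
        1.52301575e+00, -8.54134476e-02]), 'qd': array([-0.00028071,  0.00196207,  0.00121695, -0.00058164, -0.0014845 ,
       -0.00047165]), 'joint_torque': array([-3.39630378e-05, -5.59845722e+01, -4.91756201e+01,  7.65993074e-02,
        3.53596034e-02, -1.24546500e-04]), 'ee_pos': array([ 0.26499658, -0.5376965 ,  0.231601  ]), 'ee_rot': array([ 9.73915164e-01,  2.26910568e-01, -1.39567426e-04, -9.09656636e-04]), 'force': array([-0.00703546, -0.30446477,  0.41407884]), 'moment': array([-0.02706103,  0.0339448 , -0.00550295]), 'finger_gap': 0.09334610553139074}
scene {'mtx': array([[474.17040563,   0.        , 317.34708492],
       [  0.        , 474.17040563, 237.10262636],
       [  0.        ,   0.        ,   1.        ]]), 'extrinsics': array([[-0.80048016, -0.59910659,  0.01740138,  0.42099614],
       [ 0.31330756, -0.3935139 ,  0.86428305, -0.25484805],
       [-0.51094999,  0.69729341,  0.50270469, -0.99810039],
       [ 0.        ,  0.        ,  0.        ,  1.        
[... 167 characters left out ...]
 ]]), 'extrinsics': array([[-0.95323329, -0.30220543, -0.00426336,  0.51484569],
       [ 0.18580194, -0.59707594,  0.7803704 , -0.20003795],
       [-0.23837772,  0.7430829 ,  0.62530302, -1.22730316],
       [ 0.        ,  0.        ,  0.        ,  1.        ]])}
wrist {'mtx': array([[371.64829954,   0.        , 324.59103707],
       [  0.        , 371.64829954, 237.42726259],
       [  0.        ,   0.        ,   1.        ]]), 'extrinsics': array([[ 0.44230764, -0.89686173, -0.00172629, -0.5994152 ],
       [ 0.86381486,  0.42652595, -0.26814083,  0.03151417],
       [ 0.24122156,  0.11710954,  0.96337818, -0.38978432],
       [ 0.        ,  0.        ,  0.        ,  1.        ]])}
0.014
```

View pics/scene0.png

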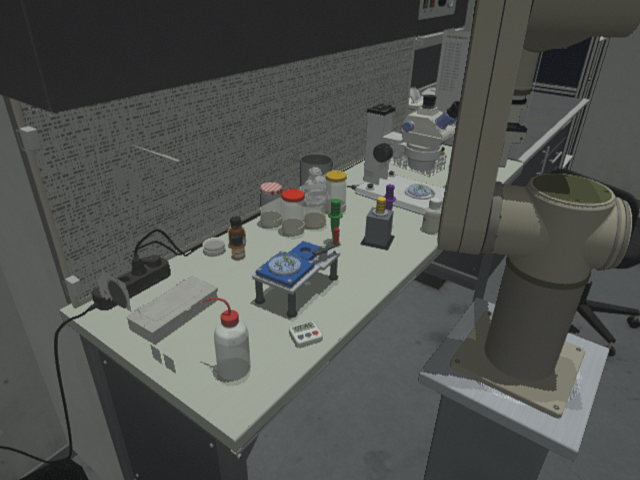

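View pics/side0.png

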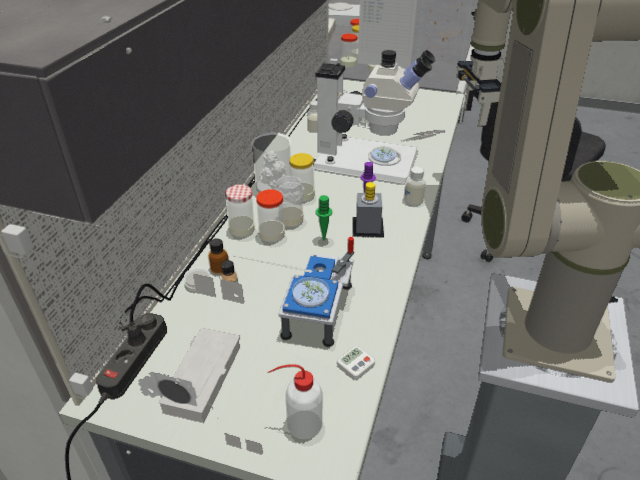

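View pics/wrist0.png

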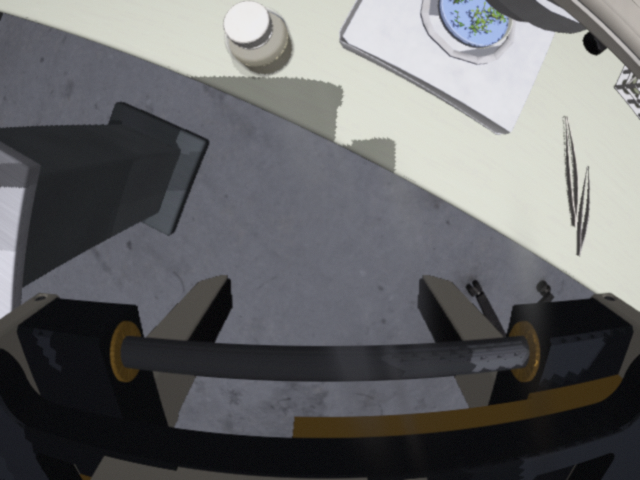

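The scene and side views show the station (scene ~300,262; side ~315,285), the holder with the yellow knob (scene 381,205; side 370,190), and the red peg (scene 336,236; side 350,245). Green and purple look-alikes stand nearby. I'll measure next.

```bash
python3 - <<'E'
import cv2,numpy as np
a=cv2.imread("pics/scene0.png")[160:320,240:440]; b=cv2.imread("pics/side0.png")[150:350,270:430]
a=cv2.resize(a,(800,640),interpolation=cv2.INTER_CUBIC)[:600]; b=cv2.resize(b,(480,600),interpolation=cv2.INTER_CUBIC)
cv2.imwrite("pics/ca.png",a);cv2.imwrite("pics/cb.png",b)
E
cat > h.py <<'E'
import numpy as np,cv2
from workcell import env
def ray(name,u,v,m=None):
    m=m or env.camera_model(name);K=m['mtx'];E=m['extrinsics']
    x=(u-K[0,2])/K[0,0];y=(v-K[1,2])/K[1,1]
    if name=='wrist':
        r=np.hypot(x,y);d=np.array([np.sin(r)*x/r,-np.sin(r)*y/r,-np.cos(r)]) if r>1e-9 else np.array([0,0,-1.])
    else: d=np.array([x,-y,-1.])
    R=E[:3,:3];return -R.T@E[:3,3],(R.T@d)/np.linalg.norm(d)
def plane(name,u,v,z,m=None):
    o,d=ray(name,u,v,m);return o+d*(z-o[2])/d[2]
def proj(name,p,m=None):
    m=m or env.camera_model(name);K=m['mtx'];E=m['extrinsics']
    c=E[:3,:3]@np.asarray(p)+E[:3,3];q=np.array([c[0],-c[1],-c[2]])
    if name=='wrist':
        t=np.arctan2(np.hypot(q[0],q[1]),q[2]);f=t/np.hypot(q[0],q[1]);x,y=q[0]*f,q[1]*f
    else:x,y=q[:2]/q[2]
    return np.array([K[0,0]*x+K[0,2],K[1,1]*y+K[1,2]])
def tri(rays):
    A=np.zeros((3,3));b=np.zeros(3)
    for o,d in rays:
        P=np.eye(3)-np.outer(d,d);A+=P;b+=P@o
    x=np.linalg.solve(A,b);return x,[np.linalg.norm((np.eye(3)-np.outer(d,d))@(x-o)) for o,d in rays]
def blobs(img,lo,hi,amin=8):
    hsv=cv2.cvtColor(img,cv2.COLOR_BGR2HSV);m=cv2.inRange(hsv,np.array(lo),np.array(hi))
    n,l,s,c=cv2.connectedComponentsWithStats(m);return [(s[i].tolist(),c[i].round(1).tolist()) for i in range(1,n) if s[i][4]>=amin]
E
python3 - <<'E'
from h import *
for n in ["scene","side"]:
    im=cv2.imread(f"pics/{n}0.png")
    print(n,"Y",blobs(im,(20,130,60),(32,255,255)),"\nR",blobs(im,(0,170,80),(6,255,255)),"\nB",blobs(im,(100,150,60),(118,255,255),20))
E
```

```text
scene Y [([326, 171, 20, 11, 180], [335.6, 175.7]), ([377, 197, 9, 15, 90], [380.7, 203.5])] 
R [([282, 189, 22, 12, 196], [292.4, 194.4])] 
B [([257, 242, 62, 42, 490], [293.7, 262.7])]
side Y [([353, 25, 6, 7, 35], [355.5, 28.1]), ([464, 69, 11, 11, 24], [468.2, 73.5]), ([290, 153, 24, 16, 296], [301.1, 160.5]), ([365, 182, 10, 18, 151], [369.8, 190.5])] 
R [([351, 19, 8, 6, 40], [354.6, 21.4]), ([342, 34, 15, 7, 95], [348.9, 37.1]), ([257, 190, 26, 18, 378], [269.3, 198.2]), ([348, 237, 5, 16, 62], [350.4, 244.6]), ([276, 365, 37, 26, 319], [302.3, 378.9])] 
B [([283, 257, 55, 61, 1130], [314.8, 288.2])]
```

View pics/ca.png

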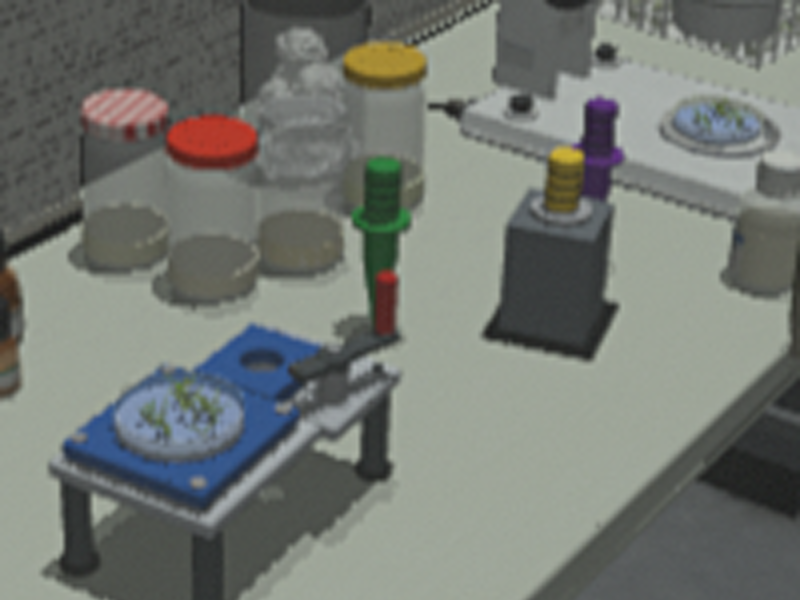

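View pics/cb.png

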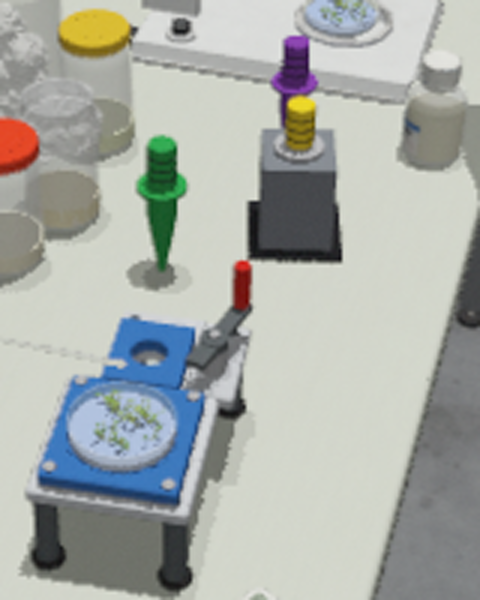

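Run:
```python
from h import *
def t(n,a,b): print(n,*tri([ray('scene',*a),ray('side',*b)]),plane('scene',*a,Z).round(4),plane('side',*b,Z).round(4))
Z=.115;t('knob mid',(380.9,203.7),(369.9,190.5))
Z=.119;t('knob mid',(380.9,203.7),(369.9,190.5))
Z=.095;t('hole',(305.5,250.2),(320,267.3))
Z=.152;t('peg top',(336.5,228.7),(351,238))
Z=.113;t('pivot',(240+333/4,160+360/4),(270+214/3,150+345/3))
# shuttle corners: wide plate front corners scene / side
for c in [(207,500),(68,445),(298,415),(252,326)]: print('sc',plane('scene',240+c[0]/4,160+c[1]/4,.095).round(4))
for c in [(180,500),(40,483),(203,390),(122,318),(195,328)]: print('si',plane('side',270+c[0]/3,150+c[1]/3,.095).round(4))
```

```text
knob mid [ 0.48020016 -0.23758809  0.12319884] [np.float64(0.0008459778897261052), np.float64(0.0008459778897262504)] [ 0.4878 -0.2509  0.115 ] [ 0.4826 -0.2512  0.115 ]
knob mid [ 0.48020016 -0.23758809  0.12319884] [np.float64(0.0008459778897261052), np.float64(0.0008459778897262504)] [ 0.4839 -0.2436  0.119 ] [ 0.4814 -0.2452  0.119 ]
hole [0.52265245 0.0544444  0.09420615] [np.float64(0.0018624581630786127), np.float64(0.0018624581630787712)] [0.521  0.0584 0.095 ] [0.5224 0.0526 0.095 ]
peg top [0.46650811 0.00408903 0.15294051] [np.float64(0.0017426466841962852), np.float64(0.0017426466841963285)] [0.4666 0.0057 0.152 ] [4.667e-01 3.000e-04 1.520e-01]
pivot [0.47534235 0.04605325 0.10779452] [np.float64(0.000666420612101105), np.float64(0.0006664206121011611)] [0.4702 0.054  0.113 ] [0.4738 0.0508 0.113 ]
sc [0.4548 0.1923 0.095 ]
sc [0.5518 0.2003 0.095 ]
sc [0.4667 0.0931 0.095 ]
sc [0.552  0.0291 0.095 ]
si [0.4576 0.1903 0.095 ]
si [0.5533 0.2036 0.095 ]
si [0.4732 0.0809 0.095 ]
si [0.5546 0.0218 0.095 ]
si [0.4981 0.0165 0.095 ]
```

Run:
```python
from h import *
for n in ["scene","side"]:
    im=cv2.imread(f"pics/{n}0.png")
    print(n,"P",blobs(im,(125,100,40),(150,255,255)),"\nG",blobs(im,(50,130,40),(75,255,255)))
print(tri([ray('scene',240+600/4,160+100/4),ray('side',270+297/3,150+39/3)]))
print(tri([ray('scene',240+383/4,160+160/4),ray('side',270+162/3,150+139/3)]))
print('wash top',tri([ray('scene',231,313),ray('side',303,375)]))
for p in [(0.40,-.26,0.25)]:
  d=np.array(p)-env.observe()['ee_pos'];a=np.deg2rad(26.2);print(d[0]*np.cos(a)+d[1]*np.sin(a),d[0]*np.sin(a)-d[1]*np.cos(a),-d[2])
```

```text
scene P [([387, 185, 7, 4, 24], [389.8, 186.4]), ([386, 197, 10, 12, 50], [389.8, 201.5])] 
G [([332, 200, 8, 3, 22], [335.5, 201.1]), ([328, 212, 14, 6, 34], [335.0, 215.2])]
side P [([361, 162, 15, 29, 201], [367.9, 173.1])] 
G [([316, 196, 16, 44, 353], [323.7, 213.9])]
(array([ 0.50949811, -0.34160383,  0.13841377]), [np.float64(0.0025226899368706725), np.float64(0.0025226899368706274)])
(array([ 0.57869116, -0.1551771 ,  0.13724866]), [np.float64(0.00229820084165033), np.float64(0.002298200841650447)])
wash top (array([0.45104856, 0.3758645 , 0.13714936]), [np.float64(0.0009325609319980226), np.float64(0.0009325609319980495)])
0.24371267903602112 -0.18967881628930733 -0.01815822466457831
```

```bash
python3 -m pendant '[[0.5,-1,-0.1,0,0.6],[1,-1,-0.1,0,0.6],[1,-1,-0.1,0,0.6],[1,-1,-0.1,0,0.6],[1,-1,-0.1,0,0.6],[1,-1,-0.1,0,0.6],[1,-1,-0.1,0,0.6],[1,-0.5,0,0,0.6]]'; python3 -m pendant '[[1,0,0,0,0.6],[1,0,0,0,0.6],[0,0,0,0.075,0.6],[0,0,0,0.07,0.6],[0,0,0,0.074,0.6],[0,0,0,0,0.6]]'
python3 - <<'E'
from h import *
print(env.observe()); cv2.imwrite("pics/wrist1.png",env.snapshot("wrist")[:,:,::-1])
E
```

```text
time: 0.82
ee_pos: [0.3504, -0.2848, 0.2506]
ee_rot: [0.974, 0.227, 0.0, 0.0]
force: [-0.7, -0.4, -0.1]
finger_gap: 0.0559
time: 1.32
ee_pos: [0.3954, -0.2647, 0.2498]
ee_rot: [0.999, 0.054, -0.0, -0.0]
force: [-0.2, -0.5, -0.2]
finger_gap: 0.0559
{'time': 1.3167, 'joints': array([-6.97753131e-01, -2.17576784e-01,  1.79497216e+00, -5.06351916e-05,
        1.56487704e+00,  7.64313733e-01]), 'qd': array([-7.11778289e-03, -3.31349267e-03,  2.18325562e-03,  3.32822977e-04,
       -7.39944038e-05, -2.27033980e-01]), 'joint_torque': array([ 2.31064274e-01, -3.82994485e+01, -4.96234918e+01,  7.91581487e-02,
       -4.60829982e-02,  2.71894500e+00]), 'ee_pos': array([ 0.3953833 , -0.26471937,  0.24979042]), 'ee_rot': array([ 9.98522535e-01,  5.43381107e-02, -2.65494320e-04, -2.13716525e-04]), 'force': array([-0.19777621, -0.48553059, -0.22740338]), 'moment': array([0.0728837 , 0.0514593 , 0.02105286]), 'finger_gap': 0.05588575589131451}
```

View pics/wrist1.png

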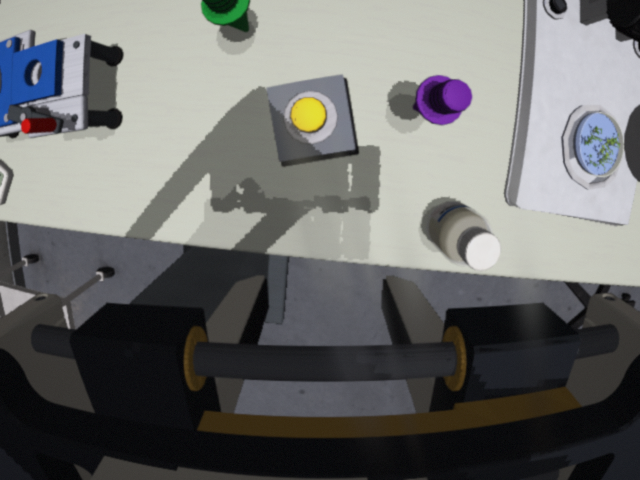

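The wrist picture shows the yellow knob at (308,114) in its holder, purple at (445,97), green at (225,5) and the station at the left with the shuttle hole at (38,72). I'll take a settled picture and compute positions.

```bash
python3 -m pendant '[[0,0,0,0,0.6],[0,0,0,0,0.6]]'
python3 - <<'E'
from h import *
s=env.observe();m=env.camera_model('wrist');im=env.snapshot("wrist")[:,:,::-1];cv2.imwrite("pics/wrist2.png",im)
print(s['ee_pos'],s['ee_rot'])
Y=blobs(im,(20,130,60),(34,255,255),100);print(Y)
R=blobs(im,(0,170,60),(6,255,255),50);print(R)
for b,c in Y: print(plane('wrist',*c,.143,m),plane('wrist',*c,.135,m))
# flange ellipse: whitish ring: check predicted
cv2.imwrite("pics/w2c.png",cv2.resize(im[50:190,240:380],(560,560),interpolation=cv2.INTER_CUBIC))
cv2.imwrite("pics/w2d.png",cv2.resize(im[10:160,0:150],(600,600),interpolation=cv2.INTER_CUBIC))
E
```

```text
time: 1.53
ee_pos: [0.3953, -0.2651, 0.2501]
ee_rot: [0.998, 0.058, -0.0, -0.0]
force: [0.0, 0.2, -0.1]
finger_gap: 0.0557
[ 0.39525106 -0.26510856  0.25005878] [ 9.98296321e-01  5.83476797e-02 -3.27019411e-05 -4.25884156e-05]
[([291, 97, 36, 35, 960], [308.7, 113.9])]
[([22, 116, 34, 14, 305], [35.6, 122.3])]
[ 0.48357714 -0.24405684  0.143     ] [ 0.48402142 -0.24366332  0.135     ]
```

View pics/w2c.png

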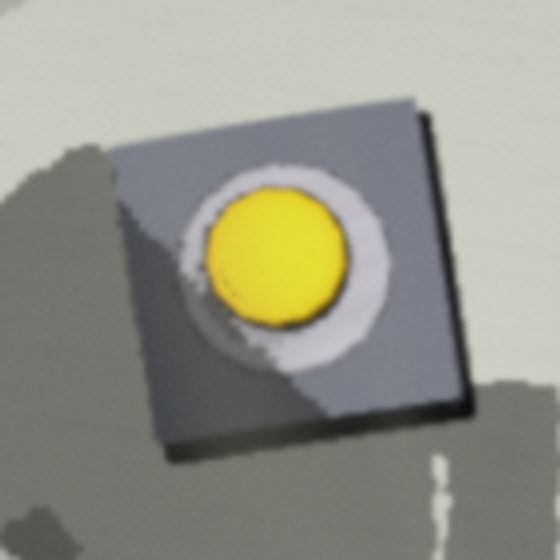

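View pics/w2d.png

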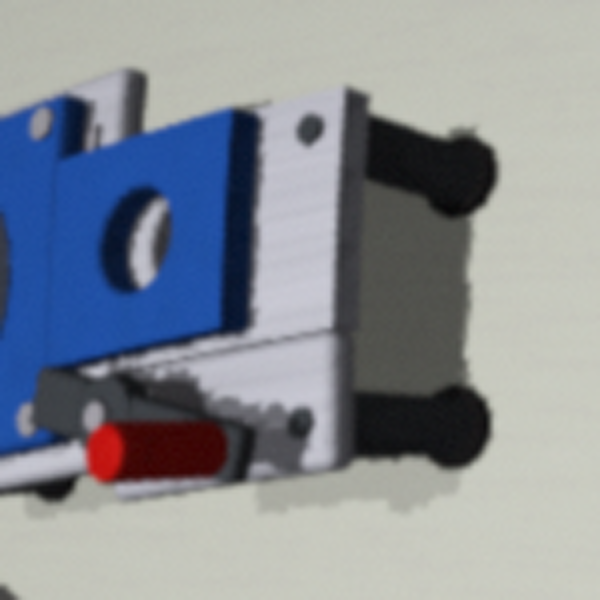

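Run:
```python
from h import *
m=env.camera_model('wrist');s=env.observe()
k=plane('wrist',309,114.2,.143,m);f=plane('wrist',311.5,117.5,.101,m);print(k,f)
print('purple',plane('wrist',458,97,.143,m))
c=(k+f)/2
from scipy.spatial.transform import Rotation as R
Rm=R.from_quat(s['ee_rot']).as_matrix()
d=c-s['ee_pos'];d[2]=0.123-s['ee_pos'][2];print(Rm.T@d,Rm)
```

```text
[ 0.48342473 -0.24438014  0.143     ] [ 0.48328691 -0.24463903  0.101     ]
purple [ 0.51191427 -0.34743616  0.143     ]
[ 0.08993478 -0.01026982  0.1270637 ] [[ 9.93272498e-01  1.15800404e-01 -1.08399118e-04]
 [ 1.15800411e-01 -9.93272501e-01  5.65875020e-05]
 [-1.01117008e-04 -6.87594719e-05 -9.99999993e-01]]
```

```bash
python3 -m pendant '[[0.9,-0.1,0,0,0.6],[0.9,-0.1,0,0,0.6],[0.9,-0.1,0,0,0.6],[0.9,-0.1,0,0,0.6],[0,0,0.9,0,0.6],[0,0,0.9,0,0.6],[0,0,0,0,0.6]]'
python3 - <<'E'
from h import *
m=env.camera_model('wrist');im=env.snapshot("wrist")[:,:,::-1];cv2.imwrite("pics/wrist3.png",im);
s=env.observe();print(s['ee_pos'])
Y=blobs(im,(20,130,60),(34,255,255),100);print(Y)
for b,c in Y: print(plane('wrist',*c,.143,m))
E
```

```text
time: 2.17
ee_pos: [0.4817, -0.2434, 0.2001]
ee_rot: [0.998, 0.058, -0.003, -0.002]
force: [0.0, 0.6, -0.6]
finger_gap: 0.0558
[ 0.48208452 -0.24388108  0.20239198]
[([306, 236, 39, 33, 812], [324.7, 250.8])]
[ 0.48961213 -0.24261535  0.143     ]
```

View pics/wrist3.png

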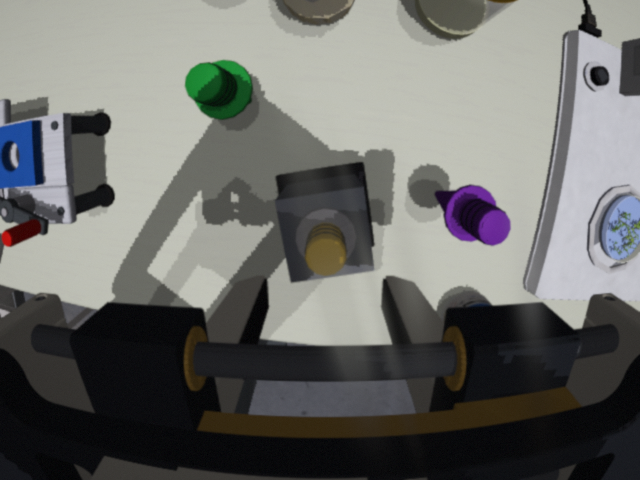

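The knob is at (325,250), between the fingers (mid column ~325). Descending.

```bash
python3 -m pendant '[[0.04,0.02,0.9,0,0.6],[0,0,0.9,0,0.6],[0,0,0.9,0,0.6],[0,0,0.5,0,0.6],[0,0,0,0,0.6],[0,0,0,0,0.6]]'
python3 - <<'E'
from h import *
m=env.camera_model('wrist');im=env.snapshot("wrist")[:,:,::-1];cv2.imwrite("pics/wrist4.png",im)
print(env.observe()['ee_pos'])
E
```

```text
time: 2.72
ee_pos: [0.4847, -0.2455, 0.1259]
ee_rot: [0.998, 0.057, -0.0, -0.0]
force: [-0.2, -0.6, 1.0]
finger_gap: 0.0558
[ 0.4853826  -0.24586253  0.12688858]
```

View pics/wrist4.png

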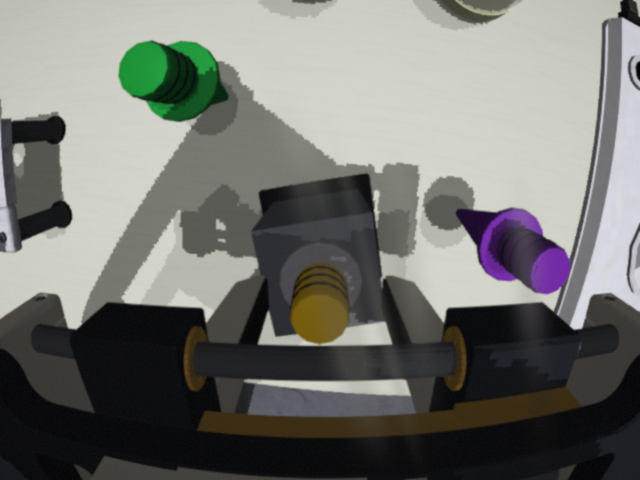

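```bash
python3 -m pendant '[[-0.06,-0.04,0.2,0,0.6],[0,0,0,0,0.6],[0,0,0,0,0.2],[0,0,0,0,0],[0,0,0,0,0],[0,0,0,0,0],[0,0,0,0,0]]' 50
python3 - <<'E'
from h import *
m=env.camera_model('wrist');im=env.snapshot("wrist")[:,:,::-1];cv2.imwrite("pics/wrist5.png",im)
print(env.observe())
E
```

```text
time: 3.35
ee_pos: [0.4832, -0.2444, 0.1203]
ee_rot: [0.998, 0.057, 0.0, -0.0]
force: [-0.7, 2.6, 1.7]
finger_gap: 0.0275
{'time': 3.4, 'joints': array([-5.63055203e-01,  5.55387958e-02,  1.77735781e+00,  1.96487240e-04,
        1.30868388e+00,  8.93813453e-01]), 'qd': array([-0.00064611,  0.00087812, -0.00186548, -0.00060049,  0.00096929,
       -0.00041165]), 'joint_torque': array([-2.04051007e-01, -4.88831842e+01, -4.62745178e+01, -8.80506146e-02,
       -2.60886317e-01, -2.36799406e-04]), 'ee_pos': array([ 0.48318694, -0.24436601,  0.12028638]), 'ee_rot': array([ 9.98379444e-01,  5.69076182e-02,  6.00877353e-05, -7.36904096e-05]), 'force': array([-0.02335744,  1.03772559,  0.95218074]), 'moment': array([ 0.2714233 ,  0.04312694, -0.00079804]), 'finger_gap': 0.02531578267806676}
```

View pics/wrist5.png

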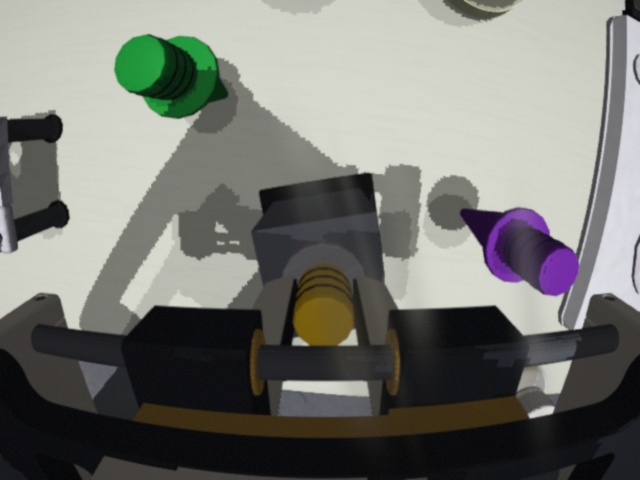

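```bash
python3 -m pendant '[[0,0,-0.3,0,0],[0,0,-0.8,0,0],[0,0,-1,0,0],[0,0,-1,0,0],[0,0,-1,0,0],[0,0,-1,0,0],[0,0,-1,0,0],[0,0,-1,0,0]]' 60
python3 -m pendant '[[-0.4,-1,0,0,0],[-0.4,-1,0,0,0],[-0.4,-1,0,0,0],[-0.4,-1,0,0,0],[-0.2,-1,0,0,0],[-0.2,-1,0,0,0],[0,-0.2,0,0,0],[0,0,0,0,0]]'
python3 - <<'E'
from h import *
m=env.camera_model('wrist');im=env.snapshot("wrist")[:,:,::-1];cv2.imwrite("pics/wrist6.png",im)
print(env.observe())
E
```

```text
time: 4.07
ee_pos: [0.4828, -0.2443, 0.2991]
ee_rot: [0.998, 0.057, -0.0, -0.0]
force: [-0.5, 0.1, -2.2]
finger_gap: 0.025
time: 4.73
ee_pos: [0.4157, -0.095, 0.2983]
ee_rot: [0.998, 0.058, 0.001, 0.0]
force: [0.6, -0.6, -1.9]
finger_gap: 0.0253
{'time': 4.7833, 'joints': array([-3.46675236e-01, -3.69705787e-01,  1.83091999e+00, -3.69942673e-04,
        1.67932180e+00,  1.10872199e+00]), 'qd': array([-0.02552981,  0.02405394, -0.01114005, -0.00445746, -0.00732887,
       -0.00627458]), 'joint_torque': array([  1.03472438, -32.67719865, -50.45191169,   0.25158838,
         0.13116358,   0.23151374]), 'ee_pos': array([ 0.41596669, -0.09597775,  0.29809544]), 'ee_rot': array([9.98336847e-01, 5.76474340e-02, 4.13371505e-04, 3.76909358e-04]), 'force': array([ 0.78737184, -0.87549274, -2.36346882]), 'moment': array([ 0.05431012, -0.01342666,  0.01336724]), 'finger_gap': 0.025231287568148596}
```

View pics/wrist6.png

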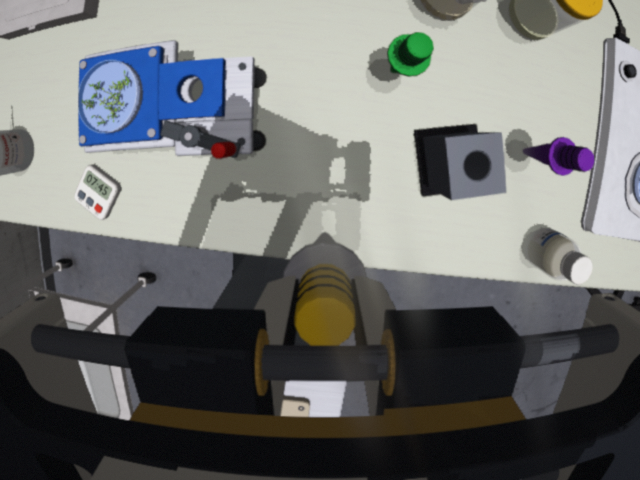

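The drift is in the grip, the holder is empty (hole at 478,165), and the station is at left (shuttle hole ~192,88; peg ~224,151). I'll move further over to see it closer to the centre.

```bash
python3 -m pendant '[[0,-1,0,0,0],[0,-1,0,0,0],[0,-1,0,0,0],[0,-1,0,0,0],[0,-1,0,0,0],[0,-0.4,0,0,0],[0,0,0,0,0],[0,0,0,0,0]]'
python3 - <<'E'
from h import *
m=env.camera_model('wrist');im=env.snapshot("wrist")[:,:,::-1];cv2.imwrite("pics/wrist7.png",im)
np.savez('m7.npz',**m)
print(env.observe()['ee_pos'],env.observe()['qd'].round(3))
cv2.imwrite("pics/w7c.png",cv2.resize(im[0:200,210:450],(720,600),interpolation=cv2.INTER_CUBIC))
E
```

```text
time: 5.45
ee_pos: [0.4009, 0.0373, 0.2976]
ee_rot: [0.998, 0.057, -0.0, 0.0]
force: [0.2, -1.2, -2.4]
finger_gap: 0.0252
[0.40086847 0.0369144  0.29757338] [-0.013 -0.003  0.002  0.004  0.001  0.005]
```

View pics/w7c.png

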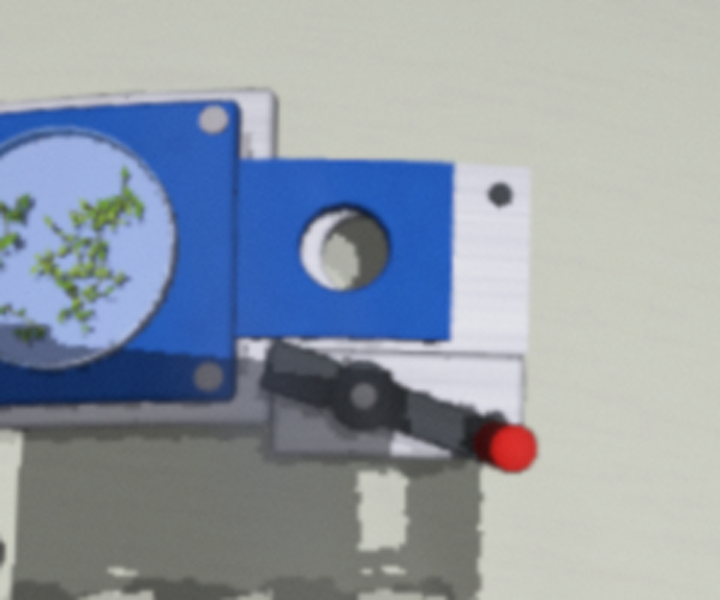

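Run:
```python
from h import *
m=dict(np.load('m7.npz'))
P=lambda u,v,z:plane('wrist',210+u/3,v/3,z,m)[:2]
hole=P(345,248,.095);piv=P(364,394,.113);peg=P(513,448,.152)
print('hole',hole,'piv',piv,'peg',peg,'|peg-piv|',np.linalg.norm(peg-piv),'hole-piv',hole-piv)
for n,a,b,z in [('y-34 edge',(453,166),(450,338),.095),('x+29 edge',(245,160),(450,164),.095),('bed y-54',(530,170),(524,350),.080),('x-29 edge',(240,340),(448,340),.095),('widefront x50?',(0,112),(235,101),.095)]:
    p,q=P(*a,z),P(*b,z);d=q-p;print(n,p.round(4),q.round(4),'len',np.linalg.norm(d).round(4),'ang',np.rad2deg(np.arctan2(d[1],d[0])).round(2))
```

```text
hole [0.52613282 0.05092328] piv [0.48016531 0.03996102] peg [ 4.70348911e-01 -3.88590742e-04] |peg-piv| 0.04152653063752255 hole-piv [0.0459675  0.01096226]
y-34 edge [0.5573 0.0205] [0.5016 0.015 ] len 0.056 ang -174.4
x+29 edge [0.5517 0.0854] [0.5578 0.0215] len 0.0642 ang -84.54
bed y-54 [ 0.5634 -0.006 ] [ 0.5022 -0.011 ] len 0.0614 ang -175.27
x-29 edge [0.4934 0.0802] [0.5008 0.0156] len 0.0651 ang -83.41
widefront x50? [0.5644 0.1677] [0.5713 0.091 ] len 0.077 ang -84.87
```

```bash
python3 -m pendant '[[1,0.06,0,0,0],[1,0.06,0,0,0],[1,0.06,0,0,0],[1,0.05,0,0,0],[1,0.05,0,0,0],[0.03,0,0.4,0,0],[0,0,0.4,0,0],[0,0,0,0,0]]'; python3 -m pendant '[[0,0,0,0,0],[0,0,0,0,0]]'
python3 - <<'E'
from h import *
m=env.camera_model('wrist');im=env.snapshot("wrist")[:,:,::-1];cv2.imwrite("pics/wrist8.png",im)
s=env.observe();print(s['ee_pos'],s['ee_rot'],s['force'])
a=env.snapshot('scene')[:,:,::-1];b=env.snapshot('side')[:,:,::-1]
cv2.imwrite("pics/s8.png",np.hstack([cv2.resize(a[170:320,240:360],(400,500),interpolation=cv2.INTER_CUBIC),cv2.resize(b[170:320,270:390],(400,500),interpolation=cv2.INTER_CUBIC)]))
E
```

```text
time: 6.17
ee_pos: [0.5247, 0.0441, 0.2742]
ee_rot: [0.998, 0.056, -0.003, -0.0]
force: [-0.7, -0.8, -3.4]
finger_gap: 0.0253
time: 6.33
ee_pos: [0.5256, 0.0449, 0.278]
ee_rot: [0.998, 0.057, 0.0, 0.0]
force: [0.5, 0.8, -1.5]
finger_gap: 0.0253
[0.52588945 0.04500504 0.27841786] [9.98390503e-01 5.67104373e-02 5.70882935e-04 6.27793537e-05] [ 0.41942748 -0.23769349 -0.91947043]
```

View pics/wrist8.png

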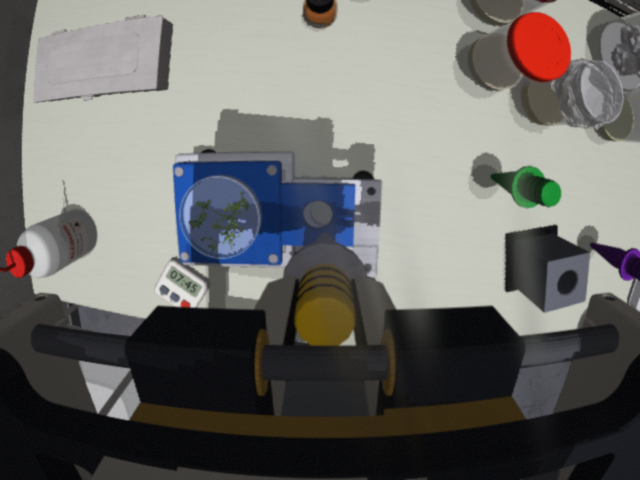

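View pics/s8.png

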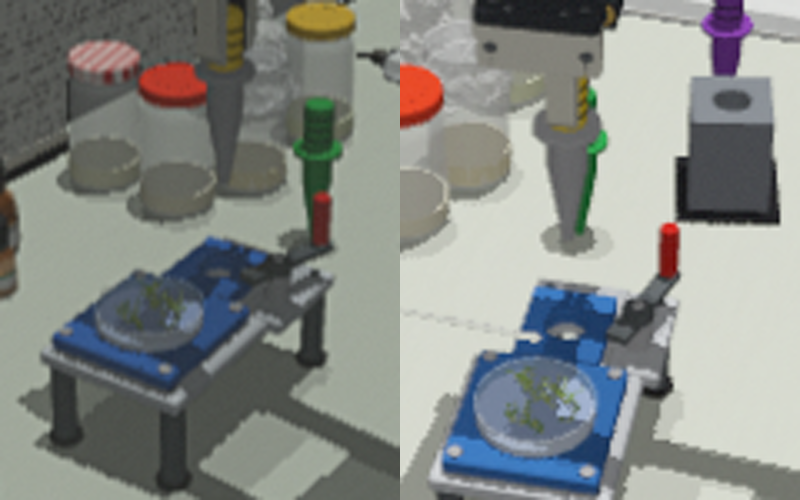

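Run:
```python
from h import *
im=cv2.imread("pics/wrist8.png");cv2.imwrite("pics/w8c.png",cv2.resize(im[170:290,260:400],(700,600),interpolation=cv2.INTER_CUBIC))
m=env.camera_model('wrist');p=env.observe()['ee_pos']
for dz in (-.0283-.087,-.0283): print((proj('wrist',p+[0,0,dz],m)-[260,170])*5)
for q in [(0.5267,.0444,.08),(0.5261,.0509,.095)]: print((proj('wrist',q,m)-[260,170])*5)
```

```text
[320.64327365 339.75572354]
[319.73788453 563.26442109]
[325.76382313 221.46792451]
[290.52392998 237.46876273]
```

View pics/w8c.png

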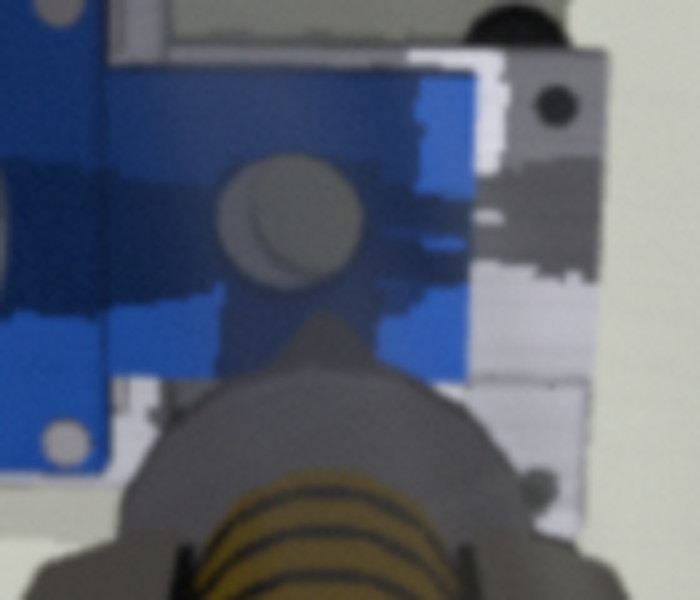

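```bash
python3 -m pendant '[[0.05,0,0.8,0,0],[0,0,0.8,0,0],[0,0,0.7,0,0],[0,0,0,0,0],[0,0,0,0,0],[0,0,0,0,0]]'
python3 - <<'E'
from h import *
m=env.camera_model('wrist');im=env.snapshot("wrist")[:,:,::-1];cv2.imwrite("pics/wrist9.png",im)
s=env.observe();p=s['ee_pos'];print(p,s['ee_rot'],s['force'])
a=env.snapshot('scene')[:,:,::-1];b=env.snapshot('side')[:,:,::-1]
cv2.imwrite("pics/s9.png",np.hstack([cv2.resize(a[200:280,280:345],(400,492),interpolation=cv2.INTER_CUBIC),cv2.resize(b[210:290,290:355],(400,492),interpolation=cv2.INTER_CUBIC)]))
cv2.imwrite("pics/w9c.png",cv2.resize(im[170:290,260:400],(700,600),interpolation=cv2.INTER_CUBIC))
for dz in (-.0283-.087,-.0283): print((proj('wrist',p+[0,0,dz],m)-[260,170])*5)
for q in [(0.5267,.0444,.08),(0.5261,.0509,.095)]: print((proj('wrist',q,m)-[260,170])*5)
E
```

```text
time: 6.98
ee_pos: [0.528, 0.0455, 0.2218]
ee_rot: [0.998, 0.057, 0.001, 0.0]
force: [-0.4, 0.0, -2.0]
finger_gap: 0.0254
[0.52834746 0.04548525 0.22214496] [9.98377585e-01 5.69225425e-02 1.41842091e-03 9.72617469e-05] [-0.78920855 -0.17251142 -1.29398977]
[321.07070201 338.47042003]
[320.33870428 561.80844206]
[326.68536532 304.85146324]
[284.8035765  328.10094122]
```

View pics/w9c.png

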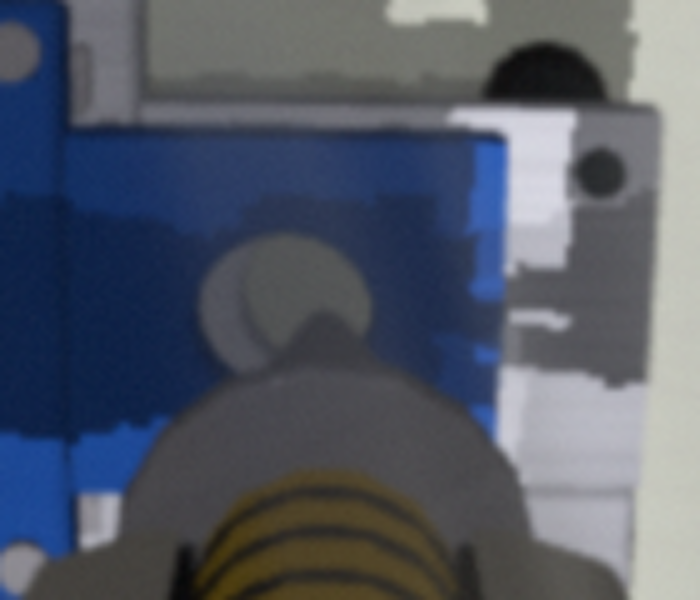

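View pics/s9.png

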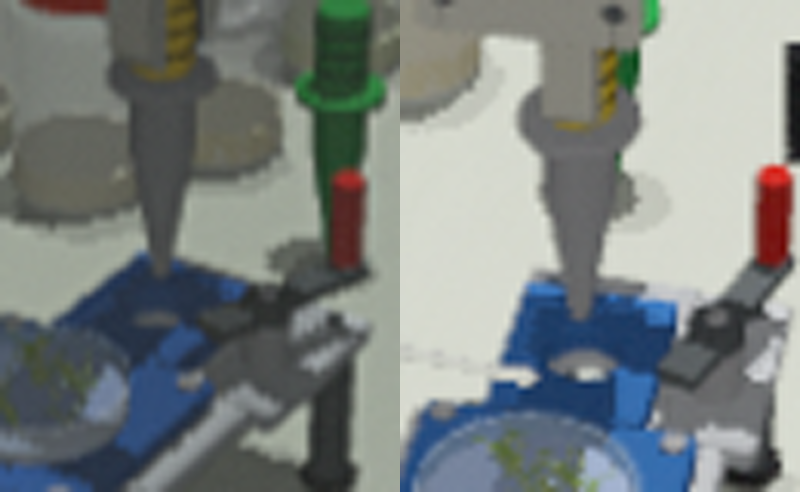

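```bash
python3 -m pendant '[[0,0,0.5,0,0],[0,0,0.5,0,0],[0,0,0.4,0,0],[0,0,0,0,0],[0,0,0,0,0],[0,0,0,0,0]]'
python3 - <<'E'
from h import *
m=env.camera_model('wrist');im=env.snapshot("wrist")[:,:,::-1];cv2.imwrite("pics/wrist10.png",im)
s=env.observe();p=s['ee_pos'];print(p,s['ee_rot'],s['force'],s['moment'])
a=env.snapshot('scene')[:,:,::-1];b=env.snapshot('side')[:,:,::-1]
cv2.imwrite("pics/s10.png",np.hstack([cv2.resize(a[200:280,280:345],(400,492),interpolation=cv2.INTER_CUBIC),cv2.resize(b[210:290,290:355],(400,492),interpolation=cv2.INTER_CUBIC)]))
cv2.imwrite("pics/w10c.png",cv2.resize(im[170:290,260:400],(700,600),interpolation=cv2.INTER_CUBIC))
E
```

```text
time: 7.63
ee_pos: [0.5273, 0.0454, 0.1849]
ee_rot: [0.998, 0.057, -0.0, 0.0]
force: [-0.5, -0.3, -2.7]
finger_gap: 0.0255
[0.52765678 0.04540451 0.18539515] [9.98381878e-01 5.68647528e-02 1.46479030e-04 6.47181901e-05] [ 0.54682409  0.20600069 -2.49504318] [0.04553347 0.00535881 0.05622333]
```

View pics/w10c.png

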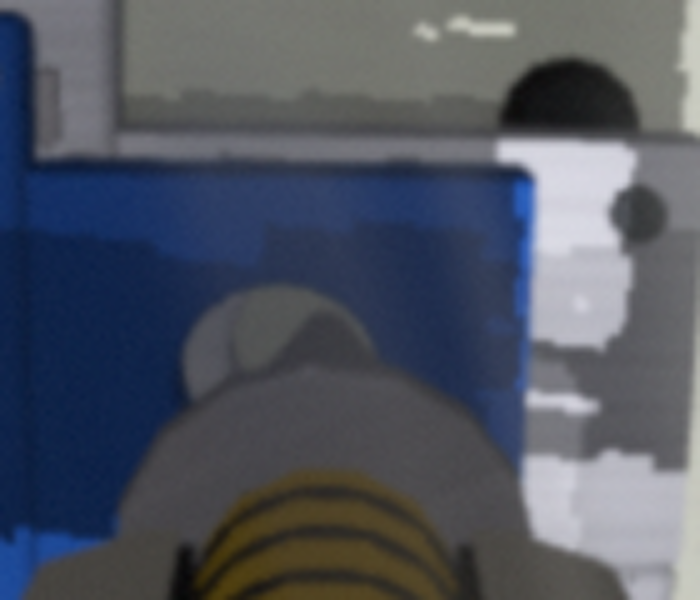

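View pics/s10.png

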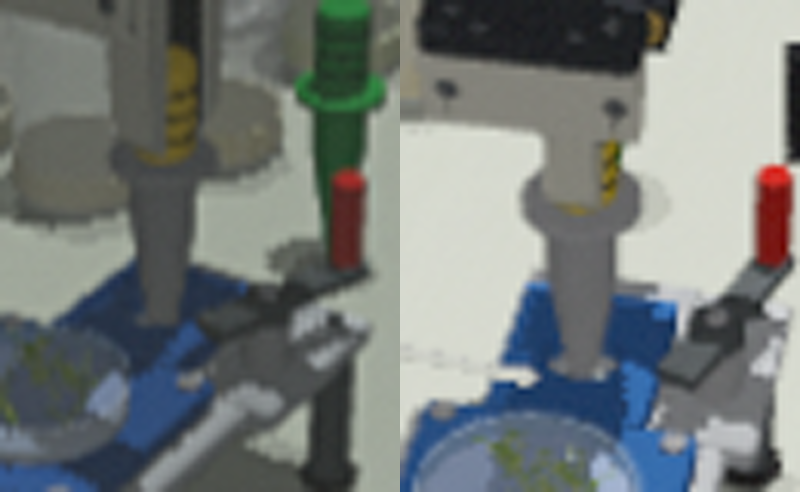

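```bash
python3 -m pendant '[[0.02,0,0.3,0,0],[0,0,0.3,0,0],[0,0,0,0,0],[0,0,0,0,0]]';python3 -m pendant '[[0,0,0.2,0,0],[0,0,0.2,0,0],[0,0,0,0,0],[0,0,0,0,0]]'
```

```text
time: 8.12
ee_pos: [0.5273, 0.0459, 0.1689]
ee_rot: [0.998, 0.057, -0.001, -0.0]
force: [-0.6, 2.9, -2.8]
finger_gap: 0.0251
time: 8.45
ee_pos: [0.5275, 0.0456, 0.1593]
ee_rot: [0.998, 0.057, -0.001, -0.0]
force: [-0.6, 2.8, -3.5]
finger_gap: 0.0254
```

```bash
python3 -m pendant '[[0,0,0.2,0,0],[0,0,0.2,0,0],[0,0,0,0,0],[0,0,0,0,0]]';python3 -m pendant '[[0,0,0.2,0,0],[0,0,0.1,0,0],[0,0,0,0,0],[0,0,0,0,0]]'
python3 -c "
from h import *
s=env.observe();print(s['force'],s['moment'],s['ee_pos'])"
```

```text
time: 8.78
ee_pos: [0.5273, 0.0455, 0.1492]
ee_rot: [0.998, 0.057, -0.001, -0.0]
force: [-0.9, 3.8, -4.5]
finger_gap: 0.0252
time: 9.12
ee_pos: [0.5274, 0.0455, 0.1421]
ee_rot: [0.998, 0.057, -0.001, -0.0]
force: [-2.2, 2.5, -3.0]
finger_gap: 0.0253
[-2.21719287  2.52488257 -2.9973111 ] [ 0.74316685  0.73466095 -0.01496011] [0.52741497 0.04547946 0.14211213]
```

```bash
python3 -m pendant '[[-0.02,0,0.1,0,0],[0,0,0.05,0,0],[0,0,0,0,0],[0,0,0,0,0]]'
python3 -c "
from h import *
s=env.observe();print(s['force'],s['moment'],s['ee_pos'])"
```

```text
time: 9.45
ee_pos: [0.5274, 0.0455, 0.139]
ee_rot: [0.998, 0.057, -0.0, -0.0]
force: [-3.6, 3.8, -0.1]
finger_gap: 0.0252
[-3.5730074   3.84764917 -0.09058715] [0.78739507 0.87877952 0.02003882] [0.52737001 0.04548652 0.13898988]
```

```bash
python3 -m pendant '[[-0.04,0,0,0,0],[0,0,0,0,0],[0,0,0,0,0]]'
python3 -m pendant '[[0,0,0.08,0,0],[0,0,0,0,0],[0,0,0,0,0]]'
python3 -c "
from h import *
s=env.observe();print(s['force'],s['moment'],s['ee_pos'])"
```

```text
time: 9.7
ee_pos: [0.5269, 0.0453, 0.1391]
ee_rot: [0.998, 0.057, 0.0, 0.0]
force: [-1.4, 3.4, -2.3]
finger_gap: 0.025
time: 9.95
ee_pos: [0.5268, 0.0453, 0.137]
ee_rot: [0.998, 0.057, 0.0, 0.0]
force: [0.1, 4.1, -1.0]
finger_gap: 0.0249
[ 0.12376329  4.07210786 -0.99925806] [0.7421443  0.09310753 0.0388374 ] [0.52675688 0.04529736 0.1369929 ]
```

```bash
python3 -m pendant '[[0,0,0.1,0,0],[0,0,0,0,0],[0,0,0,0,0]]'
python3 -m pendant '[[0,0,0.1,0,0],[0,0,0,0,0],[0,0,0,0,0]]'
python3 -c "
from h import *
s=env.observe();print(s['force'],s['moment'],s['ee_pos'])"
```

```text
time: 10.2
ee_pos: [0.5266, 0.0453, 0.1342]
ee_rot: [0.998, 0.057, 0.0, 0.0]
force: [-0.2, 2.1, -1.7]
finger_gap: 0.0251
time: 10.45
ee_pos: [0.5264, 0.0453, 0.1316]
ee_rot: [0.998, 0.057, -0.0, 0.0]
force: [1.4, 3.4, -2.4]
finger_gap: 0.0249
[ 1.40740141  3.36943614 -2.40469227] [ 0.6397361 -0.1805799  0.0850291] [0.52644699 0.04526665 0.13156338]
```

```bash
python3 -m pendant '[[0.01,0,0.1,0,0],[0,0,0.1,0,0],[0,0,0,0,0],[0,0,0,0,0]]'
python3 -m pendant '[[0,0,0.1,0,0],[0,0,0.04,0,0],[0,0,0,0,0],[0,0,0,0,0]]'
python3 -c "
from h import *
s=env.observe();print(s['force'],s['moment'],s['ee_pos'])"
```

```text
time: 10.78
ee_pos: [0.5265, 0.0453, 0.1263]
ee_rot: [0.998, 0.057, -0.0, 0.0]
force: [0.5, 1.4, -3.1]
finger_gap: 0.0253
time: 11.12
ee_pos: [0.5267, 0.0453, 0.1233]
ee_rot: [0.998, 0.057, -0.0, 0.0]
force: [0.3, 2.1, -0.7]
finger_gap: 0.0253
[ 0.25949429  2.11239987 -0.68896711] [ 0.48873056  0.08345151 -0.04112521] [0.5266568  0.04533975 0.12328963]
```

Nearly home; pressing slightly until the force shows seating.

```bash
python3 -m pendant '[[0,0,0.05,0,0],[0,0,0,0,0],[0,0,0,0,0]]'
python3 -m pendant '[[0,0,0.04,0,0],[0,0,0,0,0],[0,0,0,0,0]]'
python3 - <<'E'
from h import *
s=env.observe();print(s['force'],s['moment'],s['ee_pos'])
im=env.snapshot("wrist")[:,:,::-1];cv2.imwrite("pics/wrist11.png",im)
a=env.snapshot('scene')[:,:,::-1];b=env.snapshot('side')[:,:,::-1]
cv2.imwrite("pics/s11.png",np.hstack([cv2.resize(a[200:280,280:345],(400,492),interpolation=cv2.INTER_CUBIC),cv2.resize(b[210:290,290:355],(400,492),interpolation=cv2.INTER_CUBIC)]))
E
```

```text
time: 11.37
ee_pos: [0.5268, 0.0453, 0.1232]
ee_rot: [0.998, 0.057, 0.0, 0.0]
force: [-6.1, 3.1, 9.4]
finger_gap: 0.0251
time: 11.62
ee_pos: [0.5268, 0.0453, 0.1232]
ee_rot: [0.998, 0.057, 0.0, 0.0]
force: [-10.8, 3.4, 16.1]
finger_gap: 0.0255
[-10.78929436   3.40348261  16.1332064 ] [ 4.26304429e-01  1.89008093e+00 -9.28136603e-04] [0.52680172 0.04534664 0.12319272]
```

View pics/s11.png

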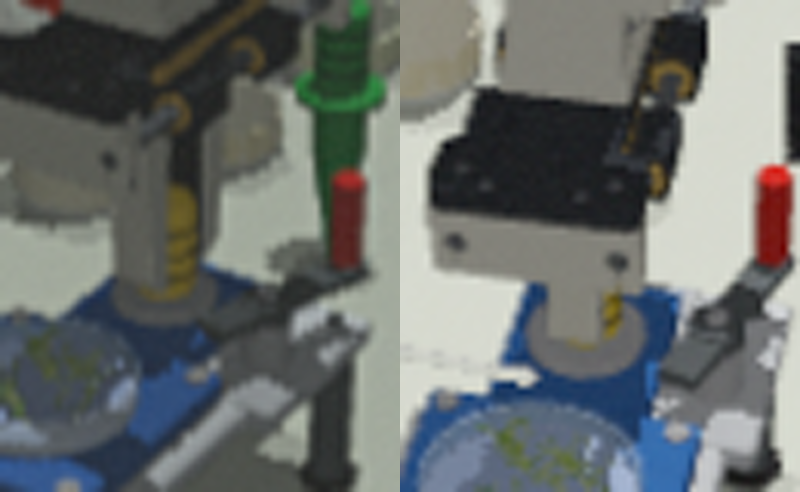

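View pics/wrist11.png

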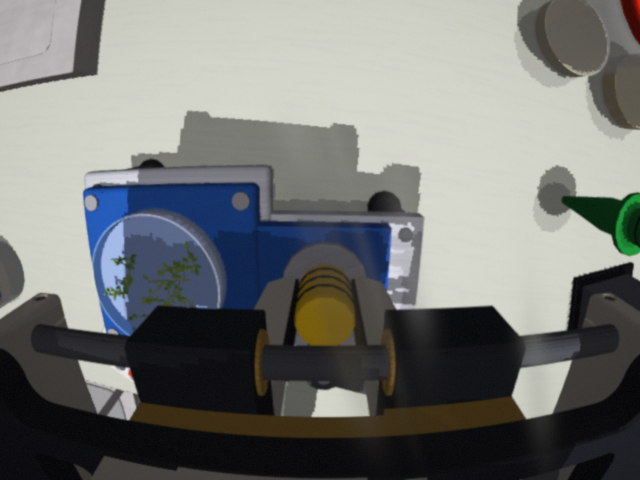

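The drift is home (TCP 0.1232 as predicted, flange on the shuttle in both views). I'll unload and release with a small opening.

```bash
python3 -m pendant '[[0,0,-0.06,0,0],[0,0,0,0,0],[0,0,0,0,0.3],[0,0,0,0,0.42],[0,0,0,0,0.42],[0,0,0,0,0.42],[0,0,0,0,0.42]]'
python3 -m pendant '[[0,0,-0.4,0,0.42],[0,0,-1,0,0.42],[0,0,-1,0,0.42],[0,0,-1,0,0.42],[0,0,-1,0,0.42],[0,0,-0.5,0,0.42],[0,0,0,0,0.42]]'
python3 - <<'E'
from h import *
im=env.snapshot("wrist")[:,:,::-1];cv2.imwrite("pics/wrist12.png",im);
s=env.observe();print(s['ee_pos'],s['force'])
E
```

```text
time: 12.35
ee_pos: [0.5267, 0.0452, 0.1225]
ee_rot: [0.998, 0.057, -0.0, 0.0]
force: [0.3, -0.7, 0.0]
finger_gap: 0.0387
time: 12.93
ee_pos: [0.5287, 0.0453, 0.2495]
ee_rot: [0.998, 0.057, 0.003, 0.0]
force: [0.6, -0.1, 0.0]
finger_gap: 0.0389
[0.52776729 0.04532216 0.24687934] [ 1.2073038   0.62118931 -0.27693877]
```

View pics/wrist12.png

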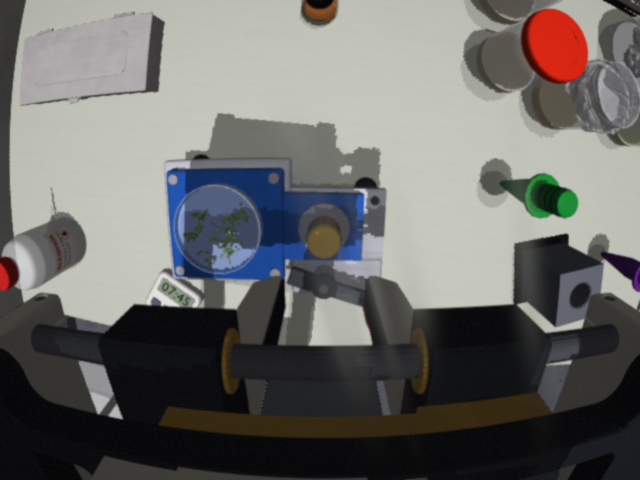

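The drift stands home after release (knob 323,238; dish untouched at 218,228). Next I'll look at the peg with the jaws turned for the swing.

```bash
python3 -m pendant '[[-0.98,0.61,0,0,0.42],[-0.98,0.61,0,0,0.42],[-0.98,0.61,0,0,0.42],[-0.98,0.61,0,0,0.42],[-0.98,0.61,0,0,0.42],[0,0,0,-0.074,0.42],[0,0,0,-0.074,0.42],[0,0,0,-0.074,0.42]]'
python3 -m pendant '[[0,0,0,-0.074,0.42],[0,0,0,-0.074,0.42],[0,0,0,0,0.42],[0,0,0,0,0.42]]'
python3 - <<'E'
from h import *
m=env.camera_model('wrist');np.savez('m13.npz',**m)
im=env.snapshot("wrist")[:,:,::-1];cv2.imwrite("pics/wrist13.png",im);
s=env.observe();print(s['ee_pos'],s['ee_rot'],s['joints'])
cv2.imwrite("pics/w13c.png",cv2.resize(im[60:260,210:450],(720,600),interpolation=cv2.INTER_CUBIC))
E
```

```text
time: 13.65
ee_pos: [0.4125, -0.0445, 0.2429]
ee_rot: [0.973, 0.231, -0.001, -0.001]
force: [-0.2, 0.1, 0.4]
finger_gap: 0.0394
time: 13.98
ee_pos: [0.4129, -0.0441, 0.2434]
ee_rot: [0.941, 0.339, -0.001, -0.001]
force: [-0.2, 0.2, 0.1]
finger_gap: 0.0387
[ 0.41309368 -0.04415954  0.24374033] [ 9.40945330e-01  3.38556738e-01 -9.33028470e-04 -5.92544251e-04] [-2.30031223e-01 -3.92882243e-01  1.94613358e+00 -2.12289679e-05
  1.59055179e+00  6.49999003e-01]
```

View pics/w13c.png

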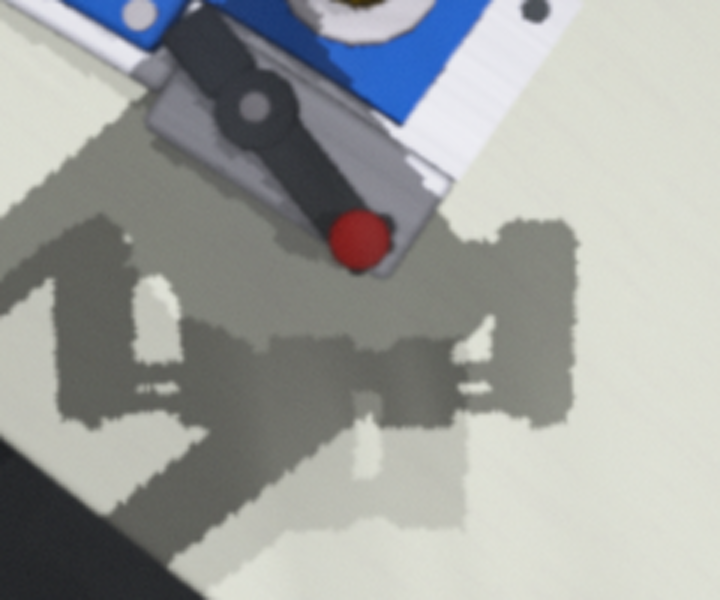

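The peg top is at full-frame (330,140), the pivot at (295,95).

Run:
```python
from h import *
from scipy.spatial.transform import Rotation as R
m=dict(np.load('m13.npz'));s=env.observe()
peg=plane('wrist',330,140.3,.152,m);piv=plane('wrist',295,95.3,.113,m)
print(peg,piv,np.linalg.norm((peg-piv)[:2]),np.rad2deg(np.arctan2(*(peg-piv)[1::-1]))%360)
Rm=R.from_quat(s['ee_rot']).as_matrix();d=peg-s['ee_pos'];d[2]=.135-s['ee_pos'][2];print(Rm.T@d)
P=np.array([.4789,.0408]) ;P2=piv[:2];yaw=5.4
print('drift piv',P)
for c in (P,P2,(P+P2)/2):
  a=np.deg2rad(np.array([256,244,232,220,208,196,185.4]));q=c+.042*np.c_[np.cos(a),np.sin(a)]
  print(q.round(4).tolist()); dd=np.diff(q,axis=0);print((dd@Rm[:2,:2]/.025).round(2).tolist())
```

```text
[ 0.47038447 -0.00119108  0.152     ] [0.48020268 0.04021002 0.113     ] 0.04254937014035244 256.6588472322052
[0.07168097 0.0035731  0.10863725]
drift piv [0.4789 0.0408]
[[0.4687, 0.0], [0.4605, 0.0031], [0.453, 0.0077], [0.4467, 0.0138], [0.4418, 0.0211], [0.4385, 0.0292], [0.4371, 0.0368]]
[[-0.18, -0.3], [-0.11, -0.33], [-0.04, -0.35], [0.03, -0.35], [0.11, -0.33], [0.15, -0.27]]
[[0.47, -0.0005], [0.4618, 0.0025], [0.4543, 0.0071], [0.448, 0.0132], [0.4431, 0.0205], [0.4398, 0.0286], [0.4384, 0.0363]]
[[-0.18, -0.3], [-0.11, -0.33], [-0.04, -0.35], [0.03, -0.35], [0.11, -0.33], [0.15, -0.27]]
[[0.4694, -0.0002], [0.4611, 0.0028], [0.4537, 0.0074], [0.4474, 0.0135], [0.4425, 0.0208], [0.4392, 0.0289], [0.4377, 0.0366]]
[[-0.18, -0.3], [-0.11, -0.33], [-0.04, -0.35], [0.03, -0.35], [0.11, -0.33], [0.15, -0.27]]
```

```bash
python3 -m pendant '[[0.95,0.05,0,0,0.42],[0.95,0.05,0,0,0.42],[0.95,0.04,0,0,0.42],[0,0,0.9,0,0.42],[0,0,0.9,0,0.42],[0,0,0.7,0,0.42],[0,0,0,0,0.42],[0,0,0,0,0.42]]'
python3 - <<'E'
from h import *
im=env.snapshot("wrist")[:,:,::-1];cv2.imwrite("pics/wrist14.png",im);
s=env.observe();print(s['ee_pos'],s['ee_rot'])
E
```

```text
time: 14.7
ee_pos: [0.4696, -0.0012, 0.1814]
ee_rot: [0.941, 0.34, -0.001, -0.001]
force: [1.2, 0.9, -0.5]
finger_gap: 0.0388
[ 0.47057537 -0.00133792  0.18291702] [ 9.40516003e-01  3.39749315e-01 -1.98998548e-04 -1.05057396e-04]
```

View pics/wrist14.png

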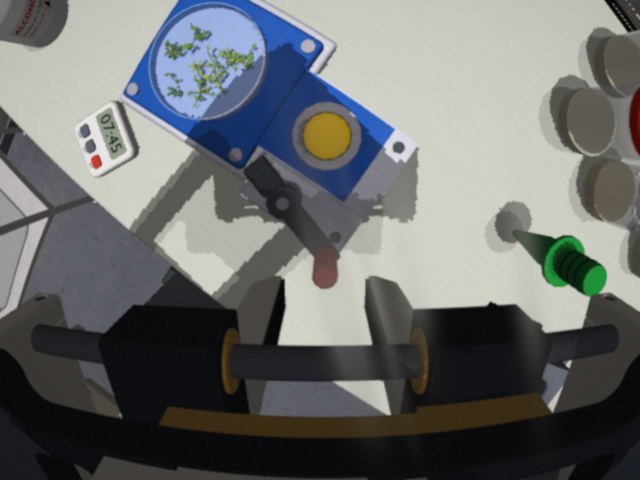

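The peg (325,268) is centred between the fingers. Lower and grip.

```bash
python3 -m pendant '[[0,0,0.8,0,0.42],[0,0,0.7,0,0.42],[0,0,0.4,0,0.42],[0,0,0,0,0.42],[0,0,0,0,0.05],[0,0,0,0,0.05],[0,0,0,0,0.05],[0,0,0,0,0.05]]' 12
python3 -m pendant '[[0,0,0,0,0.05],[0,0,0,0,0.05]]'
```

```text
time: 15.42
ee_pos: [0.4714, -0.0015, 0.1363]
ee_rot: [0.94, 0.34, 0.001, 0.0]
force: [-0.3, 0.1, -0.3]
finger_gap: 0.017
time: 15.58
ee_pos: [0.4713, -0.0011, 0.1362]
ee_rot: [0.94, 0.341, 0.001, 0.0]
force: [-0.9, 2.2, 4.9]
finger_gap: 0.0136
```

```bash
python3 -m pendant '[[-0.09,-0.15,0,0,0.05],[-0.09,-0.15,0,0,0.05],[-0.05,-0.16,0,0,0.05],[-0.05,-0.17,0,0,0.05],[0,0,0,0,0.05],[0,0,0,0,0.05]]' 20
python3 -m pendant '[[-0.02,-0.17,0,0,0.05],[-0.02,-0.18,0,0,0.05],[0.01,-0.17,0,0,0.05],[0.02,-0.18,0,0,0.05],[0,0,0,0,0.05],[0,0,0,0,0.05]]'
python3 - <<'E'
from h import *
im=env.snapshot("wrist")[:,:,::-1];cv2.imwrite("pics/wrist15.png",im);
s=env.observe();print(s['ee_pos'],s['force'])
E
```

```text
time: 16.08
ee_pos: [0.455, 0.0038, 0.1361]
ee_rot: [0.94, 0.34, -0.001, 0.002]
force: [-4.7, -12.0, 8.1]
finger_gap: 0.0136
time: 16.58
ee_pos: [0.4435, 0.0185, 0.1358]
ee_rot: [0.94, 0.34, -0.0, 0.001]
force: [-3.2, -4.7, 6.9]
finger_gap: 0.0134
[0.4435793  0.01851161 0.13585277] [-3.5582023  -4.74577592  7.36138705]
```

View pics/wrist15.png

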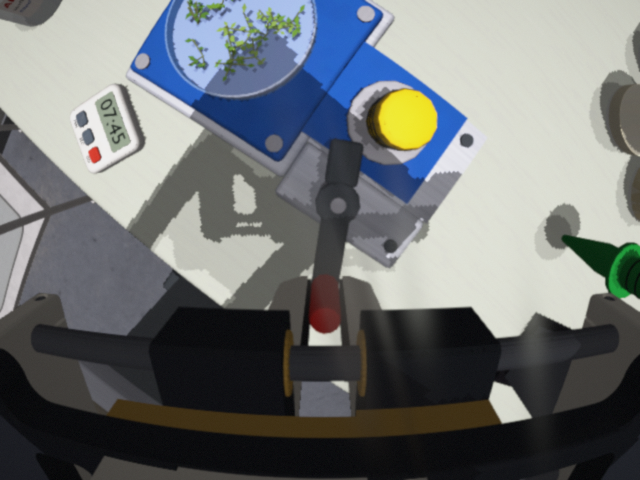

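The keeper swings with the peg (nose now at 345,155). Continuing to the stop.

```bash
python3 -m pendant '[[0.04,-0.18,0,0,0.05],[0.06,-0.17,0,0,0.05],[0.08,-0.16,0,0,0.05],[0.09,-0.15,0,0,0.05],[0,0,0,0,0.05],[0,0,0,0,0.05]]'
python3 -m pendant '[[0.04,-0.05,0,0,0.05],[0,0,0,0,0.05],[0,0,0,0,0.05]]'
python3 - <<'E'
from h import *
im=env.snapshot("wrist")[:,:,::-1];cv2.imwrite("pics/wrist16.png",im);
s=env.observe();print(s['ee_pos'],s['force']);d=s['ee_pos'][:2]-[.4796,.0405];print(np.linalg.norm(d),np.rad2deg(np.arctan2(d[1],d[0]))%360)
E
```

```text
time: 17.13
ee_pos: [0.4384, 0.0358, 0.1356]
ee_rot: [0.94, 0.34, -0.0, 0.001]
force: [-1.6, -3.8, 5.6]
finger_gap: 0.0137
time: 17.38
ee_pos: [0.4384, 0.037, 0.1356]
ee_rot: [0.94, 0.34, -0.0, 0.001]
force: [-1.4, -6.0, 5.6]
finger_gap: 0.0137
[0.43841205 0.03699675 0.13558569] [-0.72455717 -5.3170296   5.47142882]
0.04133666843149803 184.86160474412424
```

View pics/wrist16.png

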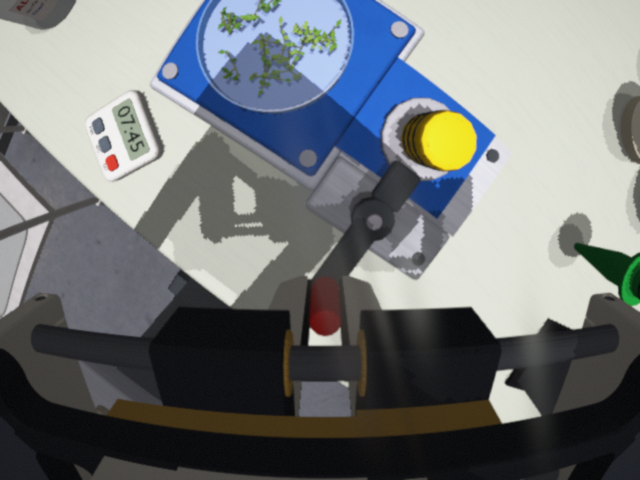

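```bash
python3 -m pendant '[[0.05,-0.06,0,0,0.05],[0,0,0,0,0.05],[0,0,0,0,0.05]]'
python3 -m pendant '[[0.05,-0.06,0,0,0.05],[0,0,0,0,0.05],[0,0,0,0,0.05]]'
```

```text
time: 17.68
ee_pos: [0.4384, 0.0372, 0.1356]
ee_rot: [0.94, 0.34, -0.001, 0.003]
force: [-1.9, -15.6, 5.2]
finger_gap: 0.0137
time: 17.93
ee_pos: [0.4385, 0.0374, 0.1356]
ee_rot: [0.94, 0.34, -0.001, 0.004]
force: [-1.8, -24.8, 5.5]
finger_gap: 0.0135
```

On its stop (force rises, position stays). Relax, release, lift away.

```bash
python3 -m pendant '[[-0.08,0.1,0,0,0.05],[0,0,0,0,0.05],[0,0,0,0,0.42],[0,0,0,0,0.42],[0,0,0,0,0.42],[0,0,0,0,0.42],[0,0,0,0,0.42]]'
python3 -m pendant '[[0,0,-0.5,0,0.42],[0,0,-1,0,0.42],[0,0,-1,0,0.42],[0,0,-1,0,0.42],[0,0,-1,0,0.42],[-1,0,0,0,0.42],[-0.5,0,0,0,0.42],[0,0,0,0,0.42]]'
python3 - <<'E'
from h import *
m=env.camera_model('wrist');np.savez('m17.npz',**m)
im=env.snapshot("wrist")[:,:,::-1];cv2.imwrite("pics/wrist17.png",im);
s=env.observe();print(s['ee_pos'],s['force'])
a=env.snapshot('scene')[:,:,::-1];b=env.snapshot('side')[:,:,::-1]
cv2.imwrite("pics/scene17.png",a);cv2.imwrite("pics/side17.png",b)
cv2.imwrite("pics/s17.png",np.hstack([cv2.resize(a[190:310,250:350],(400,480),interpolation=cv2.INTER_CUBIC),cv2.resize(b[230:350,270:370],(400,480),interpolation=cv2.INTER_CUBIC)]))
E
```

```text
time: 18.52
ee_pos: [0.4382, 0.0391, 0.1349]
ee_rot: [0.94, 0.341, -0.0, -0.0]
force: [-0.9, 0.1, 0.2]
finger_gap: 0.0378
time: 19.18
ee_pos: [0.4089, 0.0141, 0.2482]
ee_rot: [0.94, 0.34, 0.0, 0.0]
force: [-1.0, 1.1, -0.2]
finger_gap: 0.039
[0.40947807 0.01458623 0.2478251 ] [ 0.39418823  0.69265254 -0.16749103]
```

View pics/wrist17.png

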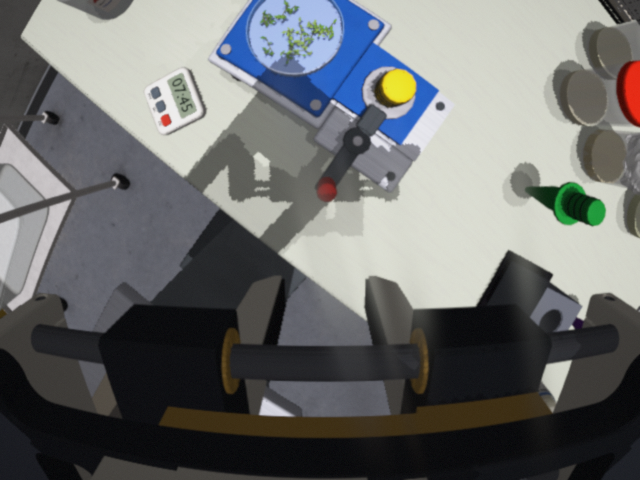

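View pics/s17.png

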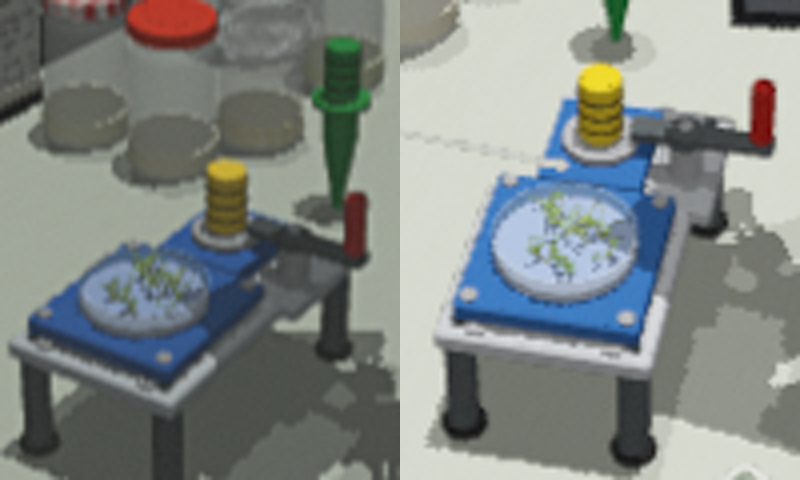

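View pics/side17.png

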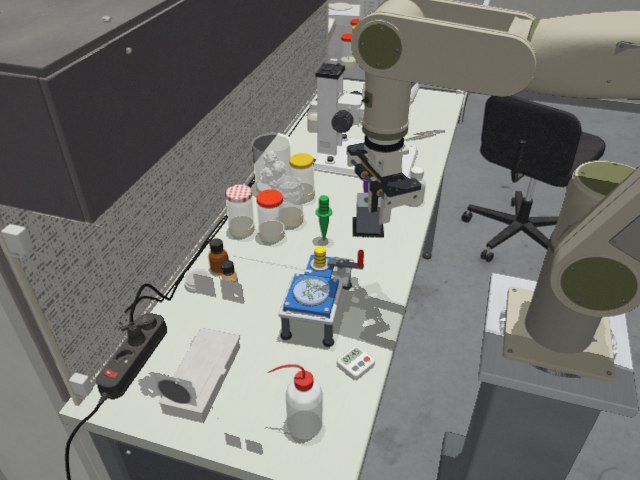

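Drift home, nose over the flange, dish and bystanders in place. A last numeric check of the keeper angle and the flange's position.

Run:
```python
from h import *
m=dict(np.load('m17.npz'));im=cv2.imread('pics/wrist17.png')
cv2.imwrite("pics/w17c.png",cv2.resize(im[50:210,290:470],(720,640),interpolation=cv2.INTER_CUBIC)[:600])
peg=plane('wrist',327,190,.152,m);piv=plane('wrist',357.5,140.5,.113,m);kn=plane('wrist',400,85,.143,m)
print(peg,piv,kn);d=peg-piv;e=kn-piv
print(np.hypot(*d[:2]),np.rad2deg(np.arctan2(d[1],d[0]))%360,'knob dir',np.rad2deg(np.arctan2(e[1],e[0])),np.hypot(*e[:2]))
```

```text
[0.43967576 0.03715005 0.152     ] [0.48009495 0.04016891 0.113     ] [0.52792952 0.04540452 0.143     ]
0.04053176539665685 184.2714230944065 knob dir 6.246289128262271 0.04812024895088449
```

View pics/w17c.png

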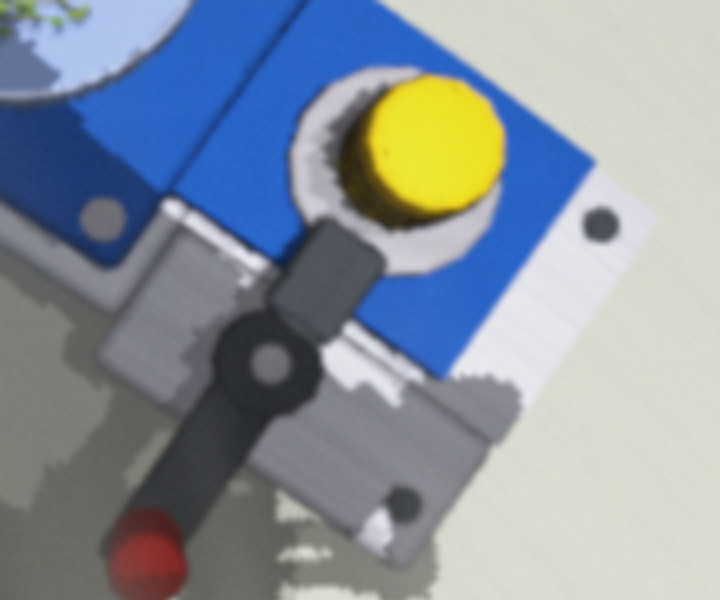

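The nose (crop 335,265) overlaps the flange and lines up with the pivot. The keeper angle is within about 1–2° of closed, and it was felt on its stop. The robot is clear, so I'm handing in.

```bash
python3 -c "
from workcell import env
print(env.close_job())"
```

```text
the job is handed in; nothing more can be done
None
```

The job is done and handed in at about 19 s of the 59 s limit. The drift is home with its flange on the shuttle, and the keeper's nose lies over the flange.

- **Drift:** I took it from the grey holder and pushed it down along the bed hole's axis. Partway in, the side force along x reached about 3.6 N, so I shifted about 1.5 mm in total to bring it back near zero. It seated at the expected height: the TCP read 0.1232 m against 0.1233 m predicted, with the press force rising to 16 N.
- **Keeper:** I gripped the red peg and swung it round to its stop. The force rose to 25 N there while the peg stayed put. I then let go and lifted clear.
- **Last checks:**
  - In the wrist, scene and side pictures, the flange sits flat and the nose overlaps it.
  - The dish, timer and wash bottle stand where they were, and so do the bottles in view.
  - Forces read near zero, with the robot touching nothing.

**Checks that disagreed:**
- The wrist-camera readings of the shuttle hole's x differed by 2 to 3 mm between views. I settled this by feel during insertion.
- The final keeper angle measured from the picture agrees with closed only to about 1 to 2°, which is within measuring error.

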